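# Comal into the snuggest gap of the rack

### The arm

A 6-joint arm with a two-finger parallel gripper is mounted at the origin on the work surface. World frame = base frame: x ahead of the robot, y to its left, z up, the work surface at z = 0. Lengths are in mm, angles in rad, forces in N, time in s.
With the tool pointing down it reaches from about 350 to 725 mm from the base axis. Payload 6 kg.
Tool frame: the origin (TCP) lies midway between the tips of the shut fingers; the grasp point (between the pads) lies 19 mm behind it; z points along the fingers, y is the direction in which the jaws open and shut (so a half turn about z gives the same grasp; the last joint's range is limited). The gripper opens to 85 mm and grips with 20 to 120 N. Pads are 22 mm wide; open, the fingers measure 114 mm over their backs; the gripper's body (76 mm by 85 mm) begins 54 mm behind the grasp point. The pads swing forward as they close: fully open they stand 13 mm farther back than shut.
Start: joints at [1.567, 0.04, 0.085, 0, -1.615, -0.334], TCP at [198.821, 566.078, 231.261] pointing down, gripper open.
Joint ranges: [-2.56, 2.56], [-1.29, 2.01], [-1.08, 1.49], [-3.29, 1.98], [-2.81, -0.18], [-2.99, 2.99]. Speed limits (rad/s): [2.57, 2.57, 3.01, 3.14, 3.14, 3.14].

### API

Orientations are given as a unit quaternion [x, y, z, w].
In Python, from bench import bot gives the robot as it stands. The module is installed in compiled form; this text tells all that it offers.
- The arm moves only by the tool drive_tool, never from a script. Its argument "moves" is text: rows parted by semicolons, each of 7 numbers parted by spaces: the turn, a rotation vector about the tool's x, y, z in units of 90 degrees (1.0 is 90 degrees), then the shift along the tool's x, y, z in units of 0.2 m (1.0 is 0.2 m), then the closure in counts, from 0 (fully open) to 255 (shut). In form: rx ry rz x y z jaw; .... A call has 1 to 8 rows; each row is the pose to reach, as a shift and turn from the pose measured when the call began, along the tool's axes at that moment; what a row does not reach only later rows make up. A row lasts 1/10 s, in which the tool goes at most 50 mm and 8.59 degrees, less where a joint would pass 70% of its speed; a pose out of reach is approached as far as the arm can. A call with a number of a shift or a turn outside -1 to 1 is refused whole. A call with a gripper value outside its range is refused whole. The fingers move at their own pace and stop on an object; "force" is the grip in N (left out, the last holds). Time passes only in rows, so rows that repeat a pose let the fingers close. It gives the time, the measured TCP pose, the force and the opening at its end, in the units of the state.
- bot.observe(): the state, without advancing time (a new reading comes with each control period).
- bot.grab_frame(name): name is "side" or "top" or "wrist"; returns the picture (480x640x3 uint8, red, green, blue); there is no depth.
- bot.camera_params(name): a dict with "intrinsics" (3x3 intrinsics, pixels), "R" (3x3) and "t" (3): a world point X has camera coordinates R X + t. Camera axes: x right, y down, z forward; pixel columns grow to the right and rows downward; lengths in mm; the calibration is good to about 2 mm. The wrist camera is an equidistant fisheye: a pixel r from the principal point sees the ray r / f radians off the axis. A picture is of the moment at which its call begins: read the wrist's pose just before it. camera_params takes no time and is no camera call; for the wrist camera it gives the pose at the moment of the call.
- bot.hand_in(): hands the job in, once; it reports no verdict.
The state is a dict: "time": time; "joints": joint angles; "joint_vel": joint speeds; "joint_efforts": joint torques, N m; "eef_pos": TCP position; "ee_rot": TCP orientation; "ft_force": force on the tool from outside, world axes, zero at the start; "moment": the same for the moment, N m; "opening": finger opening in mm.
Only numpy, scipy, OpenCV 4.12 (cv2) and the standard library are available. Lean on these libraries where they do the work, as an engineer would, in place of code of your own. Each camera call takes 0.05 s, during which the arm holds its last target. There are 200 camera calls.

### The job

The little cast iron comal is flopping about in the wide bay at the end of the wire rack. Lift it out by its handle and stand it in the narrowest gap of the rack that will take it, which you can only find by trying the gaps in turn from the narrow end: lower it there all the way down onto the rails, handle up, and let go. Feel your way gently, never bearing on the wires with more than about 4 kg (40 N), and leave the jar carousel, the spoon rest and the salt dispenser where they are.

Things in the scene. Friction and masses are not known exactly. Their poses are not given: they have to be found in the camera images.
- comal: Round cast iron comal (griddle), 130 mm across, 12 mm thick at its low lip (the outermost 1.5 mm of the rim is 9 mm thick), about 0.7 kg, with a flat handle 28 mm wide, 12 mm thick, rising 35 mm above the disc. Origin: lowest point of the rim, mid-thickness; z through the disc centre (at 65 mm) to the handle's end (at 165 mm); y normal to the disc. It starts leaning some 15 degrees towards +y of the rack.
- rack: Fixed rack of 6 mm steel wire, 187 (y) x 72 x 66 mm; origin beneath, midway in x, 96 mm from the narrow end. Thin upright arches across x part it into gaps along y, narrow at -y, wide at +y. Fixed arches: 64 mm wide, round tops at z 66 mm, centred at y -83.5, -66.5, -47.5, -26.5, -3.5, 21.5, 48.5 and 77.5 mm. Two rails along y at x +-32 mm carry the seated disc, its rim's lowest point then at z 10 mm.
- gaps (a point): Point on the rack's top, z 66 mm, on the first fixed arch (narrow end); axes as the rack. Gaps 1 to 6 begin at the +y face of fixed arches 1 to 6 (3 mm from the centre). Each ends at an arch of a clamped sliding comb (tops at z 64 mm, 48 mm wide): gap n is 2n mm wide plus the comb's setting (0 to 9 mm, one for all gaps, not known). Slivers behind the comb's arches take nothing.
- bay (a point): Point on the rails at the middle of the wide bay (23 mm clear, between the last two fixed arches) in which the comal stands at first; z 18 mm in the rack's frame; axes as the rack.
- jar (a point): Lid top, 101 mm up, of one of eight closed jars on a white rotating carousel (194 mm across, its axis 70 mm from this point along -x of the point; knob on top at 150 mm); it turns freely, do not touch.
- spoon_rest: Blue glazed ceramic spoon rest, loose: dish 98 mm across, 20 mm high, with a trough reaching to x -100 mm. Origin under the dish's centre. Leave alone.
- salt: Salt dispenser, loose: clear acrylic cylinder 58 mm across and 117 mm high with a push button on top. Origin under its centre. Leave alone.
Things that resemble listed ones, but are neither listed nor needed, are in the scene too. Leave any yellow look-alike of the comal alone.

How it is judged (in metres and radians):
On the way:
1. the comal is lifted out of the wide bay, its rim above the tops of the wires (z of comal in the frame of rack above 0.067 m), for 0.1 s.
At the end, for the whole second after the job is handed in: The comal stands in the narrowest gap it fits into (one no more than 2.3 mm wider than the comal is thick), its rim down on the rails within 4 mm, handle up and within 7 degrees of upright and of the gap's direction, let go and at rest (z of comal in the frame of rack below 0.0145 m and angle between comal's own z axis and vertical below 0.12 rad and angle between the y axis of comal and the y axis of rack, either way round below 0.13 rad and ((y of comal in the frame of rack between -0.0635 and -0.0505 m and y of setting in the frame of rack between 0.0075 and 0.02 m) or (y of comal in the frame of rack between -0.0445 and -0.0295 m and y of setting in the frame of rack between 0.0055 and 0.0083 m) or (y of comal in the frame of rack between -0.0235 and -0.0065 m and y of setting in the frame of rack between 0.0035 and 0.0063 m) or (y of comal in the frame of rack between -0.0005 and 0.0185 m and y of setting in the frame of rack between 0.0015 and 0.0043 m) or (y of comal in the frame of rack between 0.0245 and 0.0455 m and y of setting in the frame of rack between -0.01 and 0.0023 m)) and linear speed of comal below 0.02 m/s and angular speed of comal below 0.1 rad/s); the robot touches nothing.
It fails at once if the comal is pressed on or knocked against the rack with more than 40 N (contact force between comal and rack above 40 N or contact force between comal and comb above 40 N).
It fails at once if the carousel, a jar, the spoon rest or the salt dispenser is shifted by more than 12 mm (distance of any of jar, spoon_rest, salt from where it was at the start of the episode above 0.012 m).
It also fails if it takes over 72 s, if anything falls off the work surface, if the arm or the gripper's body presses on something with over 40 N, if the wrist force passes 120 N, or if a joint passes its speed limit or range.

## Working session

There is one attempt and no reset: what is moved stays moved. The work goes in short steps, Python scripts to look and compute and a tool call to move; the robot and the scene stay as the last step left them, time stands still between calls to the robot, and variables do not carry over. Pictures are saved under pics/ and viewed, about 8 in all and at most 12, crops included, and the job is handed in when it is done.

Besides the shell and the picture viewer there is one more tool, called as name(argument=value, ...) on one line, values as JSON. drive_tool: Moves the arm, as the interface text tells. Shifts and turns lie within -1 to 1; 1 stands for 0.2 m of shift or 90 degrees of turn. Its arguments: {"type":"object","properties":{"moves":{"type":"string"},"force":{"type":"number"}},"required":["moves"]}

```bash
mkdir -p pics; python3 - <<'E'
from bench import bot
import cv2,numpy as np
s=bot.observe();print(s)
for n in("side","top"):
    im=bot.grab_frame(n);cv2.imwrite(f"pics/{n}0.png",im[:,:,::-1]);p=bot.camera_params(n);print(n,p)
E
```

```text
{'time': 0.0, 'joints': array([ 1.56672115e+00,  4.08337683e-02,  8.37937818e-02, -4.57728369e-04,
       -1.61550168e+00, -3.33649954e-01]), 'joint_vel': array([-2.07401573e-03, -8.12752026e-05,  2.52195295e-04, -1.76492574e-03,
        1.00167149e-03, -1.07494883e-03]), 'joint_efforts': array([ 7.52417077e-05, -3.68202567e+01,  3.47400856e+01,  6.93188623e+00,
       -5.53522288e-03,  2.09940293e-05]), 'eef_pos': array([198.64881738, 565.8098918 , 230.25821998]), 'ee_rot': array([ 9.85777847e-01, -1.68051248e-01, -8.23919758e-05,  8.98355208e-04]), 'ft_force': array([ 0.0043144 ,  0.70143915, -0.80926855]), 'moment': array([-0.00355895, -0.01576837, -0.00922834]), 'opening': 85.24534628675356}
side {'intrinsics': array([[572.51041417,   0.        , 316.73208032],
       [  0.        , 572.51041417, 234.90320613],
       [  0.        ,   0.        ,   1.        ]]), 'R': array([[ 9.87780748e-01, -1.55848644e-01, -6.27617943e-04],
       [-1.11448247e-01, -7.03541138e-01, -7.01861208e-01],
       [ 1.08942562e-01,  6.93354936e-01, -7.12313450e-01]]), 't': array([-540.07614621,  143.98472057, 1133.15106858])}
top {'intrinsics': array([[618.59512289,   0.        , 318.56099526],
       [  0.        , 618.59512289, 235.24798428],
       [  0.        ,   0.        ,   1.        ]]), 'R': array([[ 4.82555182e-04, -9.99994079e-01, -3.40710027e-03],
       [-9.80750426e-01,  1.92023631e-04, -1.95265370e-01],
       [ 1.95264868e-01,  3.43574136e-03, -9.80744527e-01]]), 't': array([  23.79595589,  578.90420164, 1104.94894983])}
```

View pics/side0.png

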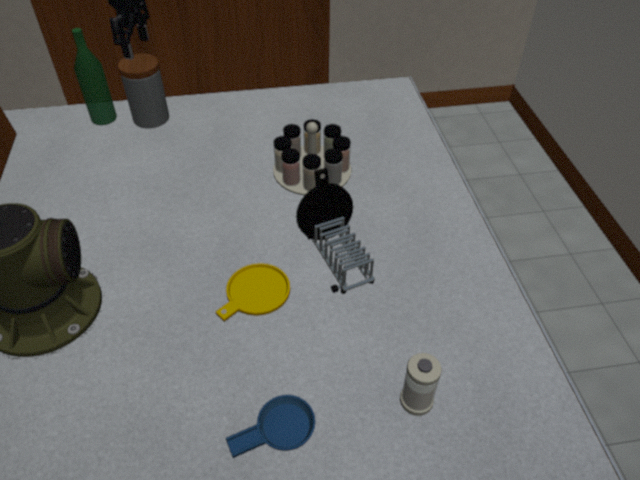

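View pics/top0.png

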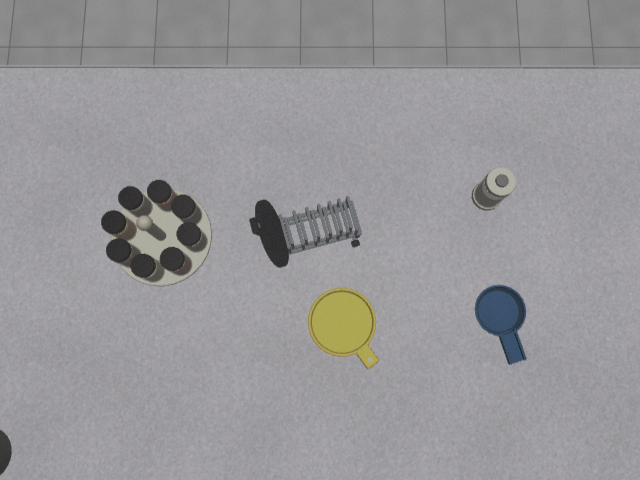

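The side view shows the black comal (about 325,207), the rack running to (355,285) with its narrow end toward the camera, and the carousel behind it. The top view shows the comal at (270,235), leaning left toward the carousel, and the rack spanning columns 285 to 360. I'll zoom in on both.

```bash
python3 - <<'E'
import cv2,numpy as np
a=cv2.imread("pics/top0.png")[190:275,245:370]; b=cv2.imread("pics/side0.png")[160:300,285:390]
a=cv2.resize(a,None,fx=6,fy=6,interpolation=2); cv2.imwrite("pics/topz.png",a)
b=cv2.resize(b,None,fx=4.2,fy=4.2,interpolation=2); cv2.imwrite("pics/sidez.png",b); print(a.shape,b.shape)
E
```

```text
(510, 750, 3) (588, 441, 3)
```

View pics/topz.png

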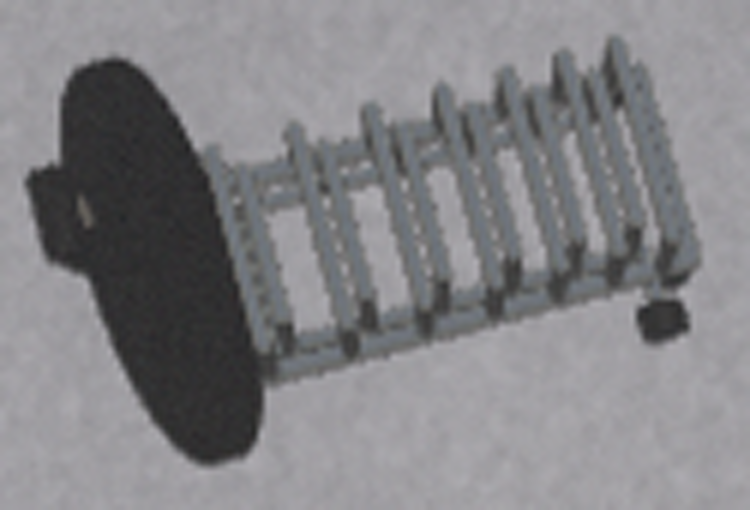

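View pics/sidez.png

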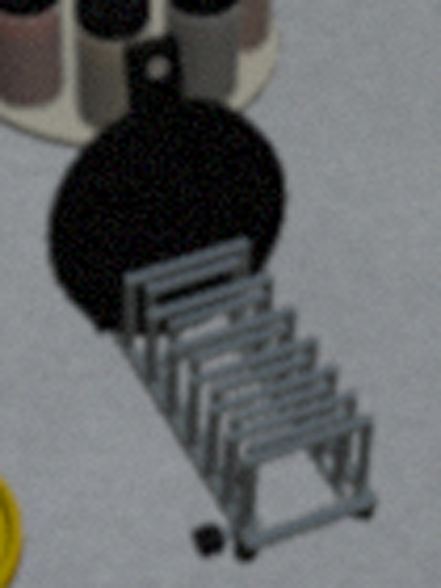

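```bash
cat > h.py <<'E'
import numpy as np
from bench import bot
P={n:bot.camera_params(n) for n in("side","top")}
def ray(n,uv,p=None):
    p=p or P[n];K=p["intrinsics"];d=np.array([(uv[0]-K[0,2])/K[0,0],(uv[1]-K[1,2])/K[1,1]])
    if n=="wrist":
        r=np.hypot(*d);d=np.r_[d/r*np.sin(r),np.cos(r)]
    else: d=np.r_[d,1]
    d=p["R"].T@d;return -p["R"].T@p["t"],d/np.linalg.norm(d)
def plane(n,uv,z,p=None):
    o,d=ray(n,uv,p);return o+d*(z-o[2])/d[2]
def tri(a,b):
    (o,d),(q,e)=a,b;s=np.linalg.lstsq(np.c_[d,-e],q-o,rcond=None)[0]
    A=o+d*s[0];B=q+e*s[1];return (A+B)/2,np.linalg.norm(A-B)
def zt(u,v):return (245+(u+.5)/6-.5,190+(v+.5)/6-.5)
def zs(u,v):return (285+(u+.5)/4.2-.5,160+(v+.5)/4.2-.5)
E
python3 - <<'E'
from h import *
np.set_printoptions(precision=1,suppress=True)
for n in P:print(n,-P[n]["R"].T@P[n]["t"])
Y=np.array([-83.5,-66.5,-47.5,-26.5,-3.5,21.5,48.5])
T=np.array([plane("top",zt(u,v),64)[:2] for u,v in [(617,42),(565,54),(508,70),(443,88),(372,107),(295,127),(213,152)]])
c=np.polyfit(Y,T,1);print("slope",c,np.degrees(np.arctan2(-c[0][0],c[0][1])),"resid",T-np.outer(Y,c[0])-c[1])
yd=c[0]/np.linalg.norm(c[0]);xd=np.array([yd[1],-yd[0]]);O=c[1]-32*xd;print("top origin",O)
S=[plane("side",zs(u,v),64)[:2] for u,v in [(245,458),(370,422),(126,277),(248,242)]]
for s in S: print("side arch1 L,R arch7 L,R",s,"rack",(s-O)@xd,(s-O)@yd)
for nm,a,b in [("hole",(85,210),(158,67))]:
    X,g=tri(ray("top",zt(*a)),ray("side",zs(*b)));print(nm,X,g,"rack",(X[:2]-O)@xd,(X[:2]-O)@yd)
for uv in [(30,178),(50,262)]:
    X=plane("top",zt(*uv),168);print("end",X,(X[:2]-O)@xd,(X[:2]-O)@yd)
for uv in [(128,48),(178,40)]:
    X=plane("side",zs(*uv),168);print("end s",X,(X[:2]-O)@xd,(X[:2]-O)@yd)
X=plane("side",(312,126),150);print("knob s",X);X=plane("top",(145,222),150);print("knob t",X)
E
```

```text
side [ 426.1 -768.5  907.9]
top [ 352.    19.9 1196.8]
slope [[ -0.3   1. ]
 [630.   49.7]] 15.636237909557554 resid [[-0.4  0. ]
 [ 0.2  0.1]
 [ 0.2 -0.3]
 [ 0.  -0. ]
 [ 0.1  0.1]
 [ 0.4  0.2]
 [-0.4 -0.2]]
top origin [599.2  41.1]
side arch1 L,R arch7 L,R [591.3 -46.7] rack -31.20570443244539 -82.41720308152823
side arch1 L,R arch7 L,R [653.9 -33.8] rack 32.49125964524551 -86.81413096015896
side arch1 L,R arch7 L,R [555.   80.8] rack -31.792619551008986 50.14155436540797
side arch1 L,R arch7 L,R [620.2  96.2] rack 35.05808059971895 47.395977404039776
hole [577.7 126.2 159.5] 0.9608506581693846 rack 2.2596226426674093 87.77586153774983
end [584.7 141.1 168. ] 12.993499591836287 100.27275368761747
end [560.3 134.9 168. ] -12.135292647320387 100.86479037811701
end s [564.4 132.7 168. ] -8.787567292565232 97.56662778196564
end s [589.4 134.9 168. ] 15.895824373272816 93.00342541608873
knob s [585.8 316.2 150. ]
knob t [583.9 324.6 150. ]
```

```bash
cat >> h.py <<'E'
from scipy.spatial.transform import Rotation as Ro
O=np.array([599.2,41.1,0]);YAW=15.6
def rk(x,y,z,yaw=None):
    return O+Ro.from_euler('z',YAW if yaw is None else yaw,degrees=True).apply([x,y,z])
def torack(p):return Ro.from_euler('z',-YAW,degrees=True).apply(np.array(p)-O)
def rot(lean,dyaw=0): # tool: x=rack x, y=-rack y, z down; lean of handle to +y
    return Ro.from_euler('z',YAW+dyaw,degrees=True)*Ro.from_euler('x',-lean,degrees=True)*Ro.from_euler('x',180,degrees=True)
def go(pos,R):
    s=bot.observe();Q=Ro.from_quat(s["ee_rot"]);sh=Q.inv().apply(np.array(pos)-s["eef_pos"])/200
    rv=(Q.inv()*R).as_rotvec()/(np.pi/2);print("row",np.round(np.r_[rv,sh],3))
E
python3 - <<'E'
from h import *
print(rk(0,111,216),rot(15).as_matrix())
go([380,400,300],rot(0));go(rk(0,111,216),rot(15))
E
```

```text
[569.34989991 148.01104491 216.        ] [[ 9.63162567e-01  2.59756600e-01  6.96015712e-02]
 [ 2.68919821e-01 -9.30343598e-01 -2.49284816e-01]
 [-6.93889390e-18  2.58819045e-01 -9.65925826e-01]]
row [ 1.00e-03  0.00e+00 -3.88e-01  1.13e+00  4.82e-01 -3.47e-01]
row [-0.16   0.051 -0.386  2.441  1.357  0.074]
```

drive_tool(moves="0 0 -0.1 0.25 0.1 -0.2 0; 0 0 -0.19 0.5 0.2 -0.35 0; 0 0 -0.28 0.75 0.3 -0.35 0; 0 0 -0.38 1 0.4 -0.35 0; 0 0 -0.38 1 0.4 -0.35 0; 0 0 -0.38 1 0.4 -0.35 0; 0 0 -0.38 1 0.4 -0.35 0", force=40)

```text
time: 0.8
eef_pos: [361.3, 423.7, 300.2]
ee_rot: [0.992, 0.128, -0.001, 0.001]
ft_force: [-0.0, 0.5, -0.3]
opening: 85.3
```

```bash
python3 - <<'E'
from h import *
s=bot.observe();print(s["time"],s["eef_pos"],s["joints"])
go(rk(0,111,230),rot(15))
E
```

```text
0.8 [361.34035891 423.6541024  300.21821429] [ 1.22513655e+00 -5.42219405e-02  1.16808305e-01 -2.15381592e-04
 -1.74374474e+00  6.02792188e-01]
row [-0.166  0.002 -0.009  0.656  1.597  0.353]
```

drive_tool(moves="0 0 0 0.1 0.22 0 0; 0 0 0 0.2 0.45 0 0; 0 0 0 0.3 0.7 0 0; -0.05 0 0 0.4 0.9 0 0; -0.08 0 0 0.42 1 0 0; -0.08 0 0 0.42 1 0 0; -0.08 0 0 0.42 1 0 0; -0.08 0 0 0.42 1 0 0")

```text
time: 1.6
eef_pos: [492.7, 253.1, 300.5]
ee_rot: [0.99, 0.129, 0.008, 0.062]
ft_force: [0.8, 0.1, -0.1]
opening: 85.5
```

```bash
python3 - <<'E'
from h import *
s=bot.observe();print(s["time"],s["eef_pos"],s["joints"])
go(rk(0,111,230),rot(15))
E
```

```text
1.6 [492.71681828 253.0555071  300.49797924] [ 0.90266813 -0.03490225  0.09458714  0.10184127 -1.77570696  0.9440575 ]
row [-0.087  0.002 -0.008  0.236  0.557  0.425]
```

drive_tool(moves="-0.05 0 -0.01 0.08 0.18 0.1 0; -0.09 0 -0.01 0.16 0.36 0.25 0; -0.09 0 -0.01 0.24 0.56 0.42 0; -0.09 0 -0.01 0.24 0.56 0.42 0; -0.09 0 -0.01 0.24 0.56 0.42 0; -0.09 0 -0.01 0.24 0.56 0.42 0")

```text
time: 2.2
eef_pos: [570.2, 148.9, 232.6]
ee_rot: [0.982, 0.136, 0.017, 0.131]
ft_force: [0.3, -0.3, -0.6]
opening: 85.7
```

```bash
python3 - <<'E'
from h import *
import cv2,pickle
s=bot.observe();print(s["time"],s["eef_pos"],torack(s["eef_pos"]))
p=bot.camera_params("wrist");im=bot.grab_frame("wrist");pickle.dump(p,open("w1.pkl","wb"));print(p)
cv2.imwrite("pics/w1.png",im[:,:,::-1])
E
```

```text
2.2 [570.16797709 148.92291885 232.62315703] [  1.03316229 111.65828567 232.62315703]
{'intrinsics': array([[371.64829954,   0.        , 322.69462952],
       [  0.        , 371.64829954, 239.42771348],
       [  0.        ,   0.        ,   1.        ]]), 'R': array([[ 0.26374515, -0.92828728,  0.26214732],
       [-0.94220514, -0.18971577,  0.27614741],
       [-0.20661065, -0.31982909, -0.92467367]]), 't': array([-73.48154682, 530.2674275 , 537.63487811])}
```

View pics/w1.png

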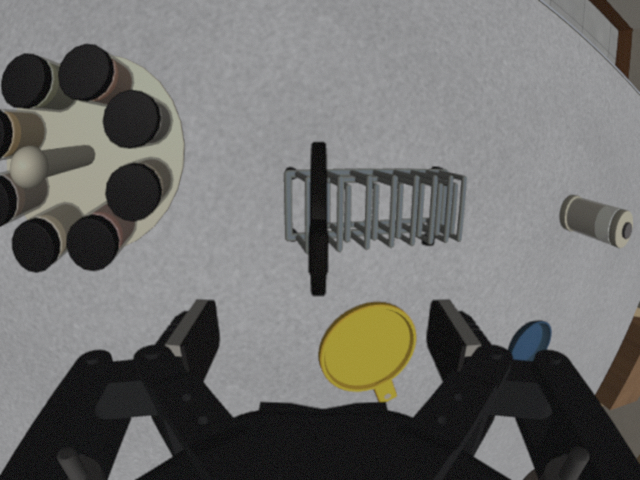

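The wrist view shows the comal edge-on at column 319 (rows 142–295). That means the tool is aligned in yaw and lean, with the finger midpoint at about column 322. Next I'll find its sideways centre.

```bash
python3 - <<'E'
from h import *
import pickle
p=pickle.load(open("w1.pkl","rb"));K=p["intrinsics"]
v=K[1,2]+371.65*(-0.0563)
for z in(73,150):print(torack(plane("wrist",(319,v),z,p)))
for r in(160,218,280): print(r,torack(plane("wrist",(319,r),73,p)))
go(rk(1,91,139),rot(15))
E
```

```text
[ 0.87605683 71.16669691 73.        ]
[ 19.74357262  91.3274634  150.        ]
160 [50.47601294 71.2912425  73.        ]
218 [ 1.31549275 71.16757164 73.        ]
280 [-55.50767338  71.08587168  73.        ]
row [ 0.002  0.     0.002 -0.    -0.023  0.48 ]
```

drive_tool(moves="0 0 0 0 -0.008 0.1 0; 0 0 0 0 -0.008 0.2 0; 0 0 0 0 -0.008 0.3 0; 0 0 0 0 -0.008 0.4 0; 0 0 0 0 -0.008 0.47 0; 0 0 0 0 -0.008 0.47 0; 0 0 0 0 -0.008 0.47 0")

```text
time: 2.95
eef_pos: [576.7, 127.5, 143.0]
ee_rot: [0.982, 0.137, 0.018, 0.131]
ft_force: [-0.1, 0.0, 0.7]
opening: 85.6
```

drive_tool(moves="0 0 0 0 0 0 100; 0 0 0 0 0 0 150; 0 0 0 0 0 0 180; 0 0 0 0 0 0 200; 0 0 0 0 0 0 255; 0 0 0 0 0 0 255; 0 0 0 0 0 0 255; 0 0 0 0 0 0 255", force=40)

```text
time: 3.75
eef_pos: [576.6, 127.9, 142.9]
ee_rot: [0.982, 0.137, 0.018, 0.131]
ft_force: [-1.3, 2.9, 0.5]
opening: 11.3
```

drive_tool(moves="0 0 0 0 0 0 255; 0 0 0 0 0 0 255; 0 0 0 0 0 0 255", force=60)

```text
time: 4.05
eef_pos: [576.6, 128.0, 142.9]
ee_rot: [0.982, 0.137, 0.018, 0.131]
ft_force: [-1.0, 3.1, -0.2]
opening: 10.9
```

drive_tool(moves="0 0 0 0 0.003 -0.02 255; 0 0 0 0 0.004 -0.06 255; 0 0 0 0 0.004 -0.12 255; 0 0 0 0 0.004 -0.2 255; 0 0 0 0 0.004 -0.28 255; 0 0 0 0 0.004 -0.36 255; 0 0 0 0 0.004 -0.44 255; 0 0 0 0 0.004 -0.44 255")

```text
time: 4.85
eef_pos: [571.5, 150.4, 231.8]
ee_rot: [0.982, 0.137, 0.021, 0.13]
ft_force: [0.7, 0.2, -6.6]
opening: 11.2
```

```bash
python3 - <<'E'
from h import *
s=bot.observe();print(s["time"],s["eef_pos"],torack(s["eef_pos"]),s["ft_force"],s["opening"])
for y in(-50,0,30):go(rk(0,y,250),rot(0))
E
```

```text
4.85 [571.45011287 150.42080745 231.82736215] [  2.67087941 112.75620418 231.82736215] [ 0.73621269  0.1883607  -6.56955972] 11.168364379376174
row [ 0.168 -0.004  0.003 -0.017  0.809  0.124]
row [ 0.168 -0.004  0.003 -0.016  0.568  0.059]
row [ 0.168 -0.004  0.003 -0.015  0.423  0.02 ]
```

```bash
python3 - <<'E'
from h import *
go(rk(0,63.5,225),rot(0))
E
```

```text
row [ 0.168 -0.004  0.003 -0.015  0.229  0.097]
```

drive_tool(moves="0.05 0 0 -0.004 0.08 0.03 255; 0.1 0 0 -0.008 0.15 0.06 255; 0.15 -0.002 0.002 -0.012 0.2 0.08 255; 0.168 -0.004 0.003 -0.015 0.229 0.097 255; 0.168 -0.004 0.003 -0.015 0.229 0.097 255; 0.168 -0.004 0.003 -0.015 0.229 0.097 255; 0.168 -0.004 0.003 -0.015 0.229 0.097 255")

```text
time: 5.55
eef_pos: [581.8, 102.8, 224.3]
ee_rot: [0.991, 0.136, -0.0, 0.001]
ft_force: [-0.1, -0.1, -8.0]
opening: 11.2
```

```bash
python3 - <<'E'
from h import *
import cv2,pickle
def st():
    s=bot.observe();print(s["time"],torack(s["eef_pos"]).round(2),s["ft_force"].round(2),s["opening"],(rot(0).inv()*Ro.from_quat(s["ee_rot"])).as_rotvec(degrees=True).round(2))
st();go(rk(0,63.5,225),rot(0))
ims=[]
for n in("side","top"):
    im=bot.grab_frame(n)[:,:,::-1];cv2.imwrite(f"pics/{n}1.png",im)
    c=im[130:280,280:400] if n=="side" else im[180:280,245:365]
    ims.append(cv2.resize(c,(400,500) if n=="side" else (400,333),interpolation=2))
ims[1]=cv2.copyMakeBorder(ims[1],0,167,0,0,cv2.BORDER_CONSTANT)
cv2.imwrite("pics/st1.png",np.hstack(ims))
E
```

```text
5.55 [-1.7000e-01  6.4070e+01  2.2434e+02] [-0.08 -0.08 -7.96] 11.16534227730413 [-0.05 -0.06 -0.04]
row [ 0.001  0.001  0.     0.001  0.003 -0.003]
```

View pics/st1.png

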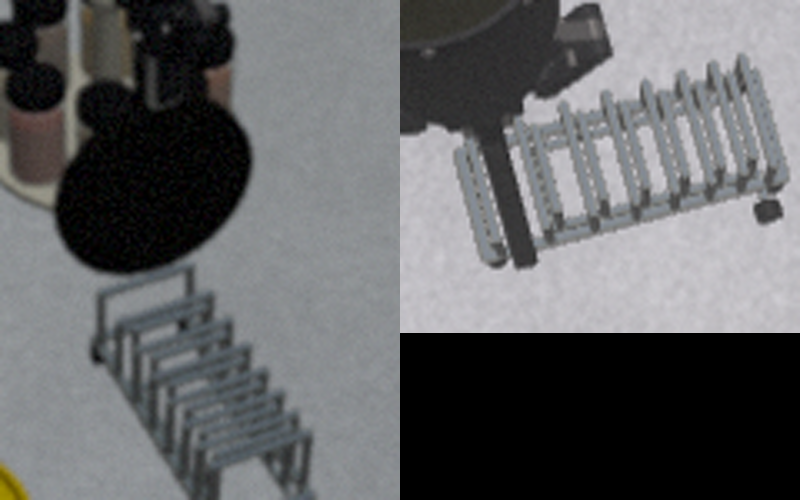

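The top crop shows the comal upright over the bay, between arches 7 and 8, with handle and tool vertical. I'll lower it partway and feel both bay walls to calibrate y and yaw.

drive_tool(moves="0 0 0 0 0.004 0.05 255; 0 0 0 0 0.004 0.1 255; 0 0 0 0 0.004 0.15 255; 0 0 0 0 0.004 0.2 255; 0 0 0 0 0.01 0.21 255; 0 0 0 0 0.015 0.21 255; 0 0 0 0 0.02 0.21 255; 0 0 0 0 0.02 0.21 255")

```text
time: 6.45
eef_pos: [583.3, 99.0, 183.4]
ee_rot: [0.991, 0.136, 0.0, 0.0]
ft_force: [0.1, 0.4, -7.3]
opening: 11.0
```

```bash
cat >> h.py <<'E'
def st():
    s=bot.observe();print(round(s["time"],2),torack(s["eef_pos"]).round(2),"Frack",Ro.from_euler('z',-YAW,degrees=True).apply(s["ft_force"]).round(1),"M",Ro.from_euler('z',-YAW,degrees=True).apply(s["moment"]).round(2),(rot(0).inv()*Ro.from_quat(s["ee_rot"])).as_rotvec(degrees=True).round(2))
E
python3 -c "
from h import *
st()"
```

```text
6.45 [  0.2   60.01 183.43] Frack [ 0.2  0.4 -7.3] M [-0.   -0.02 -0.01] [-0.03  0.04 -0.05]
```

drive_tool(moves="0 0 0 0 0.004 0 255; 0 0 0 0 0.007 0 255; 0 0 0 0 0.01 0 255; 0 0 0 0 0.01 0 255")

```text
time: 6.85
eef_pos: [583.8, 97.1, 183.5]
ee_rot: [0.991, 0.136, 0.0, 0.0]
ft_force: [0.2, 0.5, -7.0]
opening: 11.0
```

drive_tool(moves="0 0 0 0 0.003 0 255; 0 0 0 0 0.006 0 255; 0 0 0 0 0.006 0 255")

```text
time: 7.15
eef_pos: [584.1, 96.4, 183.5]
ee_rot: [0.991, 0.136, 0.001, -0.0]
ft_force: [-1.1, 1.0, -6.8]
opening: 11.0
```

```bash
python3 -c "
from h import *
st()"
```

```text
7.15 [  0.31  57.31 183.51] Frack [-0.7  1.3 -6.8] M [ 1.25  0.18 -0.04] [ 0.03  0.07 -0.06]
```

drive_tool(moves="0 0 0 0 -0.02 0 255; 0 0 0 0 -0.04 0 255; 0 0 0 0 -0.05 0 255; 0 0 0 0 -0.05 0 255; 0 0 0 0 -0.05 0 255")

```text
time: 7.65
eef_pos: [581.4, 106.0, 183.5]
ee_rot: [0.991, 0.136, 0.001, -0.0]
ft_force: [-0.2, 0.8, -8.2]
opening: 10.9
```

```bash
python3 -c "
from h import *
st()"
```

```text
7.65 [  0.29  67.27 183.51] Frack [ 0.1  0.8 -8.2] M [-0.03  0.02 -0.01] [ 0.01  0.06 -0.07]
```

drive_tool(moves="0 0 0 0 -0.004 0 255; 0 0 0 0 -0.006 0 255; 0 0 0 0 -0.006 0 255")

```text
time: 7.95
eef_pos: [581.0, 107.1, 183.5]
ee_rot: [0.991, 0.136, 0.0, -0.0]
ft_force: [-0.1, -0.9, -7.6]
opening: 11.2
```

```bash
python3 -c "
from h import *
st()"
```

```text
7.95 [  0.27  68.45 183.47] Frack [-0.3 -0.8 -7.6] M [-0.04  0.03 -0.07] [ 0.01  0.06 -0.07]
```

drive_tool(moves="0 0 0 0 -0.003 0 255; 0 0 0 0 -0.004 0 255; 0 0 0 0 -0.004 0 255")

```text
time: 8.25
eef_pos: [580.9, 107.8, 183.5]
ee_rot: [0.991, 0.136, 0.0, -0.0]
ft_force: [0.1, -0.4, -8.6]
opening: 11.2
```

```bash
python3 -c "
from h import *
st()"
```

```text
8.25 [  0.27  69.17 183.5 ] Frack [-0.  -0.5 -8.6] M [-0.17 -0.   -0.03] [ 0.    0.06 -0.07]
```

drive_tool(moves="0 0 0 0 -0.002 0 255; 0 0 0 0 -0.003 0 255; 0 0 0 0 -0.003 0 255")

```text
time: 8.55
eef_pos: [580.7, 108.1, 183.5]
ee_rot: [0.991, 0.136, 0.0, 0.0]
ft_force: [0.8, -2.0, -8.3]
opening: 11.3
```

```bash
python3 -c "
from h import *
st()"
```

```text
8.55 [  0.25  69.53 183.5 ] Frack [ 0.2 -2.1 -8.3] M [-0.7  -0.02  0.01] [-0.02  0.05 -0.06]
```

drive_tool(moves="0 0 0 0 0.02 -0.05 255; 0 0 0 0 0.03 -0.13 255; 0 0 0 0 0.03 -0.21 255; 0 0 0 0 0.15 -0.21 255; 0 0 0 0 0.35 -0.21 255; 0 0 0 0 0.55 -0.21 255; 0 0 0 0 0.629 -0.18 255; 0 0 0 0 0.629 -0.15 255")

```text
time: 9.35
eef_pos: [615.4, -15.2, 215.0]
ee_rot: [0.991, 0.135, 0.001, 0.0]
ft_force: [-0.3, -0.4, -7.5]
opening: 11.0
```

```bash
python3 -c "
from h import *
st();go(rk(0,-56.3,206),rot(0))"
```

```text
9.35 [  0.51 -58.57 214.97] Frack [-0.4 -0.3 -7.5] M [ 0.03  0.05 -0.  ] [-0.06  0.16  0.12]
row [ 0.001 -0.002 -0.001 -0.003 -0.011  0.045]
```

drive_tool(moves="0 0 -0.001 0 -0.011 0 255; 0 0 -0.001 0 -0.011 0.02 255; 0 0 -0.001 0 -0.011 0.03 255; 0 0 -0.001 0 -0.011 0.035 255; 0 0 -0.001 0 -0.011 0.04 255; 0 0 -0.001 0 -0.011 0.04 255")

```text
time: 9.95
eef_pos: [614.8, -12.8, 206.9]
ee_rot: [0.991, 0.136, 0.001, 0.0]
ft_force: [-1.0, -1.0, -6.8]
opening: 10.8
```

```bash
python3 -c "
from h import *
st();go(rk(0,-56.3,206),rot(0))"
```

```text
9.95 [  0.55 -56.1  206.93] Frack [-1.2 -0.7 -6.8] M [-0.01  0.04  0.06] [-0.06  0.15  0.01]
row [ 0.001 -0.002 -0.    -0.003  0.001  0.005]
```

drive_tool(moves="0 0 0 0 0 0.005 255; 0 0 0 0 0 0.01 255; 0 0 0 0 0 0.015 255; 0 0 0 0 0 0.02 255; 0 0 0 0 0 0.02 255")

```text
time: 10.45
eef_pos: [614.8, -12.8, 202.7]
ee_rot: [0.991, 0.136, 0.001, 0.0]
ft_force: [-0.8, -0.7, -7.2]
opening: 11.3
```

drive_tool(moves="0 0 0 0 0 0.004 255; 0 0 0 0 0 0.007 255; 0 0 0 0 0 0.01 255; 0 0 0 0 0 0.01 255")

```text
time: 10.85
eef_pos: [614.8, -12.8, 200.6]
ee_rot: [0.991, 0.136, 0.001, 0.0]
ft_force: [0.6, 0.5, -7.9]
opening: 11.2
```

```bash
python3 -c "
from h import *
st();go(rk(0,-56.3,200),rot(0))"
```

```text
10.85 [  0.48 -56.11 200.64] Frack [ 0.7  0.3 -7.9] M [-0.02  0.01 -0.04] [-0.05  0.13  0.01]
row [ 0.001 -0.001 -0.    -0.002  0.001  0.003]
```

drive_tool(moves="0 0 0 0 0 0.004 255; 0 0 0 0 0 0.007 255; 0 0 0 0 0 0.01 255; 0 0 0 0 0 0.01 255")

```text
time: 11.25
eef_pos: [615.1, -13.0, 200.2]
ee_rot: [0.991, 0.136, 0.002, 0.001]
ft_force: [-2.8, 0.4, 3.0]
opening: 11.0
```

drive_tool(moves="0 0 0 0 0 0.003 255; 0 0 0 0 0 0.005 255; 0 0 0 0 0 0.005 255")

```text
time: 11.55
eef_pos: [615.2, -13.1, 200.2]
ee_rot: [0.991, 0.136, 0.003, 0.001]
ft_force: [-2.9, 1.7, 4.1]
opening: 11.2
```

```bash
python3 -c "
from h import *
st();go(rk(0,-56.3,197),rot(0))"
```

```text
11.55 [  0.85 -56.46 200.17] Frack [-2.3  2.4  4.1] M [ 0.9  1.1 -0. ] [-0.12  0.31  0.  ]
row [ 0.001 -0.003 -0.    -0.004 -0.001  0.016]
```

Gap 2 is blocked: contact with the rim at z≈64 mm and about 12 N. On to gap 3.

drive_tool(moves="0 0.002 0 0 0 -0.02 255; 0 0.002 0 -0.002 -0.03 -0.04 255; 0 0.002 0 -0.002 -0.07 -0.04 255; 0 0.002 0 -0.002 -0.095 -0.04 255; 0 0.002 0 -0.002 -0.095 -0.03 255; 0 0.002 0 -0.002 -0.095 -0.02 255; 0 0.002 0 -0.002 -0.095 -0.01 255; 0 0.002 0 -0.002 -0.095 -0.01 255")

```text
time: 12.35
eef_pos: [609.5, 5.0, 201.4]
ee_rot: [0.991, 0.136, 0.004, 0.0]
ft_force: [0.0, -0.3, -8.0]
opening: 11.0
```

```bash
python3 -c "
from h import *
st();go(rk(0,-37.3,198),rot(0))"
```

```text
12.35 [  0.22 -37.56 201.42] Frack [-0.1 -0.3 -8. ] M [0.01 0.03 0.03] [-0.11  0.43  0.02]
row [ 0.001 -0.005 -0.    -0.001 -0.001  0.017]
```

drive_tool(moves="0 -0.005 0 0 -0.001 0.003 255; 0 -0.005 0 0 -0.001 0.006 255; 0 -0.005 0 0 -0.001 0.01 255; 0 -0.005 0 0 -0.001 0.014 255; 0 -0.005 0 0 -0.001 0.017 255; 0 -0.005 0 0 -0.001 0.017 255")

```text
time: 12.95
eef_pos: [609.9, 4.9, 200.1]
ee_rot: [0.991, 0.136, 0.001, 0.001]
ft_force: [-2.8, -0.2, 5.3]
opening: 11.3
```

```bash
python3 -c "
from h import *
st();go(rk(0,-37.3,198),rot(0))"
```

```text
12.95 [  0.54 -37.76 200.08] Frack [-2.8  0.5  5.3] M [0.42 1.34 0.06] [-0.17  0.12  0.01]
row [ 0.002 -0.001 -0.    -0.003 -0.002  0.01 ]
```

Gap 3 is blocked too. On to gap 4.

drive_tool(moves="0.002 0 0 0 0 -0.02 255; 0.002 0 0 -0.002 -0.03 -0.04 255; 0.002 0 0 -0.002 -0.07 -0.04 255; 0.002 0 0 -0.002 -0.107 -0.04 255; 0.002 0 0 -0.002 -0.107 -0.03 255; 0.002 0 0 -0.002 -0.107 -0.02 255; 0.002 0 0 -0.002 -0.107 -0.01 255; 0.002 0 0 -0.002 -0.107 -0.01 255")

```text
time: 13.75
eef_pos: [603.5, 25.2, 201.3]
ee_rot: [0.991, 0.135, 0.001, -0.0]
ft_force: [-0.8, -0.4, -7.6]
opening: 11.0
```

drive_tool(moves="0 0 0 0 0 0.003 255; 0 0 0 0 0 0.006 255; 0 0 0 0 0 0.01 255; 0 0 0 0 0 0.014 255; 0 0 0 0 0 0.017 255; 0 0 0 0 0 0.017 255")

```text
time: 14.35
eef_pos: [603.9, 24.8, 199.0]
ee_rot: [0.991, 0.135, 0.001, 0.0]
ft_force: [-0.1, -2.0, -1.4]
opening: 11.0
```

```bash
python3 -c "
from h import *
st();go(rk(0,-16.3,198),rot(0));go(rk(0,6.7,208),rot(0))"
```

```text
14.35 [ 1.5000e-01 -1.6970e+01  1.9897e+02] Frack [-0.6 -1.9 -1.4] M [-0.58  0.29  0.05] [-0.05  0.15  0.04]
row [ 0.001 -0.002 -0.    -0.001 -0.003  0.005]
row [ 0.001 -0.002 -0.    -0.001 -0.118 -0.045]
```

drive_tool(moves="0 0 0 0 0 0.004 255; 0 0 0 0 0 0.008 255; 0 0 0 0 0 0.012 255; 0 0 0 0 0 0.012 255")

```text
time: 14.75
eef_pos: [604.3, 24.5, 198.6]
ee_rot: [0.991, 0.135, 0.003, 0.001]
ft_force: [-1.5, -0.6, 5.5]
opening: 10.9
```

```bash
python3 -c "
from h import *
st();go(rk(0,-16.3,198),rot(0));go(rk(0,6.7,208),rot(0))"
```

```text
14.75 [  0.43 -17.31 198.65] Frack [-1.6 -0.2  5.5] M [0.06 1.15 0.01] [-0.1   0.29  0.03]
row [ 0.001 -0.003 -0.    -0.002 -0.005  0.003]
row [ 0.001 -0.003 -0.    -0.002 -0.12  -0.047]
```

Gap 4 lets the lip in about 1.5 mm, then blocks on both sides, so its width is around 10 mm. On to gap 5.

drive_tool(moves="0 -0.003 0 0 0 -0.02 255; 0 -0.003 0 -0.002 -0.03 -0.045 255; 0 -0.003 0 -0.002 -0.07 -0.045 255; 0 -0.003 0 -0.002 -0.117 -0.045 255; 0 -0.003 0 -0.002 -0.117 -0.035 255; 0 -0.003 0 -0.002 -0.117 -0.025 255; 0 -0.003 0 -0.002 -0.117 -0.015 255; 0 -0.003 0 -0.002 -0.117 -0.015 255")

```text
time: 15.55
eef_pos: [597.4, 46.9, 200.9]
ee_rot: [0.991, 0.135, -0.0, 0.001]
ft_force: [0.1, 0.5, -7.5]
opening: 11.2
```

```bash
python3 -c "
from h import *
st();go(rk(0,6.1,198),rot(0))"
```

```text
15.55 [ -0.22   6.03 200.87] Frack [ 0.3  0.4 -7.5] M [ 0.02  0.07 -0.01] [-0.1  -0.04  0.04]
row [ 0.001  0.    -0.     0.001 -0.     0.014]
```

drive_tool(moves="0.001 0 0 0 0 0.004 255; 0.001 0 0 0 0 0.008 255; 0.001 0 0 0 0 0.012 255; 0.001 0 0 0 0 0.016 255; 0.001 0 0 0 0 0.016 255")

```text
time: 16.05
eef_pos: [597.4, 46.8, 197.8]
ee_rot: [0.991, 0.135, -0.0, 0.0]
ft_force: [-0.6, 0.6, -7.9]
opening: 10.7
```

```bash
python3 -c "
from h import *
st();go(rk(0,6.1,196),rot(0))"
```

```text
16.05 [-1.8000e-01  5.9500e+00  1.9781e+02] Frack [-0.4  0.7 -7.9] M [ 0.04 -0.01 -0.03] [-0.01 -0.03  0.04]
row [ 0.     0.    -0.     0.001 -0.001  0.009]
```

Lower than in gap 4, and still free. I'll keep going gently.

drive_tool(moves="0 0 0 0 0 0.003 255; 0 0 0 0 0 0.006 255; 0 0 0 0 0 0.009 255; 0 0 0 0 0 0.009 255")

```text
time: 16.45
eef_pos: [597.7, 46.7, 197.2]
ee_rot: [0.991, 0.135, 0.001, 0.0]
ft_force: [-1.2, 0.6, -1.0]
opening: 10.9
```

```bash
python3 -c "
from h import *
st();go(rk(0,6.1,194),rot(0))"
```

```text
16.45 [7.0000e-02 5.8100e+00 1.9724e+02] Frack [-1.   0.9 -1. ] M [0.38 0.55 0.06] [-0.04  0.07  0.04]
row [ 0.    -0.001 -0.    -0.    -0.001  0.016]
```

Contact is on the arch 5 side, pushing +y. I'll back off, shift +y by 0.7 mm and retry.

drive_tool(moves="0 0 0 0 0 -0.006 255; 0 0 0 0 -0.004 -0.006 255; 0 0 0 0 -0.005 -0.003 255; 0 0 0 0 -0.005 0.001 255; 0 0 0 0 -0.005 0.005 255; 0 0 0 0 -0.005 0.008 255; 0 0 0 0 -0.005 0.008 255")

```text
time: 17.15
eef_pos: [597.8, 47.4, 197.0]
ee_rot: [0.991, 0.135, 0.002, 0.001]
ft_force: [-0.7, -1.8, 3.7]
opening: 11.3
```

```bash
python3 -c "
from h import *
st();go(rk(0,6.7,194),rot(0))"
```

```text
17.15 [  0.32   6.4  197.03] Frack [-1.2 -1.5  3.7] M [-0.5   0.93  0.  ] [-0.09  0.17  0.04]
row [ 0.001 -0.002 -0.    -0.002 -0.002  0.015]
```

drive_tool(moves="0 0 0 0 0 -0.008 255; 0 -0.002 0 -0.001 0.0015 -0.008 255; 0.001 -0.002 0 -0.001 0.0015 -0.003 255; 0.001 -0.002 0 -0.001 0.0015 0.003 255; 0.001 -0.002 0 -0.001 0.0015 0.008 255; 0.001 -0.002 0 -0.001 0.0015 0.012 255; 0.001 -0.002 0 -0.001 0.0015 0.012 255")

```text
time: 17.85
eef_pos: [598.1, 46.9, 196.8]
ee_rot: [0.991, 0.135, 0.001, 0.0]
ft_force: [-2.6, -0.5, 5.6]
opening: 10.8
```

```bash
python3 -c "
from h import *
st();go(rk(0,6.1,194),rot(0))"
```

```text
17.85 [  0.48   5.88 196.76] Frack [-2.7  0.2  5.6] M [0.1  1.06 0.02] [-0.03  0.14  0.03]
row [ 0.    -0.002 -0.    -0.002 -0.001  0.014]
```

Gap 5 wedges on both sides with essentially no sideways freedom. I'll try gap 6 and measure its free play there, which gives the comb setting directly.

drive_tool(moves="0 -0.002 0 0 0 -0.025 255; 0 -0.002 0 -0.002 0 -0.055 255; 0 -0.002 0 -0.002 -0.05 -0.055 255; 0 -0.002 0 -0.002 -0.1 -0.055 255; 0 -0.002 0 -0.002 -0.13 -0.05 255; 0 -0.002 0 -0.002 -0.13 -0.035 255; 0 -0.002 0 -0.002 -0.13 -0.025 255; 0 -0.002 0 -0.002 -0.13 -0.025 255")

```text
time: 18.65
eef_pos: [590.4, 71.7, 200.9]
ee_rot: [0.991, 0.135, -0.001, 0.0]
ft_force: [-0.3, 0.9, -8.6]
opening: 11.0
```

```bash
python3 -c "
from h import *
st();go(rk(0,32,196),rot(0))"
```

```text
18.65 [ -0.24  31.8  200.9 ] Frack [-0.1  0.9 -8.6] M [-0.05 -0.01 -0.03] [-0.04 -0.12  0.04]
row [ 0.     0.001 -0.     0.001 -0.001  0.024]
```

drive_tool(moves="0 0.001 0 0 -0.001 0.006 255; 0 0.001 0 0 -0.001 0.012 255; 0 0.001 0 0 -0.001 0.018 255; 0 0.001 0 0 -0.001 0.023 255; 0 0.001 0 0 -0.001 0.028 255; 0 0.001 0 0 -0.001 0.032 255; 0 0.001 0 0 -0.001 0.032 255")

```text
time: 19.35
eef_pos: [590.3, 71.9, 194.4]
ee_rot: [0.991, 0.135, -0.0, 0.0]
ft_force: [0.4, -0.1, -6.2]
opening: 11.0
```

```bash
python3 -c "
from h import *
st();go(rk(0,32,185),rot(0))"
```

```text
19.35 [ -0.28  32.02 194.37] Frack [ 0.4 -0.2 -6.2] M [ 0.01 -0.02  0.02] [-0.04 -0.04  0.03]
row [ 0.     0.    -0.     0.001  0.     0.047]
```

drive_tool(moves="0 0 0 0 0 0.01 255; 0 0 0 0 0 0.02 255; 0 0 0 0 0 0.03 255; 0 0 0 0 0 0.045 255; 0 0 0 0 0 0.06 255; 0 0 0 0 0 0.06 255")

```text
time: 19.95
eef_pos: [590.0, 71.8, 181.5]
ee_rot: [0.991, 0.135, -0.001, 0.0]
ft_force: [-0.2, 0.3, -7.8]
opening: 11.0
```

```bash
python3 -c "
from h import *
st()"
```

```text
19.95 [ -0.6   32.08 181.53] Frack [-0.1  0.3 -7.8] M [-0.01  0.05 -0.03] [-0.03 -0.11  0.04]
```

drive_tool(moves="0 0 0 0 -0.004 0 255; 0 0 0 0 -0.007 0 255; 0 0 0 0 -0.007 0 255; 0 0 0 0 -0.007 0 255")

```text
time: 20.35
eef_pos: [589.8, 72.8, 181.7]
ee_rot: [0.991, 0.135, -0.001, 0.001]
ft_force: [0.9, -2.1, -7.6]
opening: 10.8
```

```bash
python3 -c "
from h import *
st()"
```

```text
20.35 [ -0.57  33.04 181.69] Frack [ 0.3 -2.3 -7.6] M [-1.3  -0.17 -0.01] [-0.07 -0.1   0.05]
```

drive_tool(moves="0 0 0 0 0.007 0 255; 0 0 0 0 0.014 0 255; 0 0 0 0 0.014 0 255; 0 0 0 0 0.014 0 255")

```text
time: 20.75
eef_pos: [590.4, 70.6, 181.7]
ee_rot: [0.991, 0.135, -0.001, 0.0]
ft_force: [-0.8, 1.7, -8.0]
opening: 10.7
```

```bash
python3 -c "
from h import *
st()"
```

```text
20.75 [ -0.53  30.76 181.66] Frack [-0.3  1.8 -8. ] M [0.76 0.08 0.  ] [-0.02 -0.09  0.03]
```

The play in gap 6 is about 1 mm, and at most 2.3 mm even counting flex. So s≈1, gap 5 is about 11 mm (too narrow), and gap 6 is the right one. Lowering to the rails.

drive_tool(moves="0 0 0 0.001 -0.005 0 255; 0 0 0 0.002 -0.005 0.02 255; 0 0 0 0.002 -0.005 0.045 255; 0 0 0 0.002 -0.005 0.07 255; 0 0 0 0.002 -0.005 0.095 255; 0 0 0 0.002 -0.005 0.12 255; 0 0 0 0.002 -0.005 0.14 255; 0 0 0 0.002 -0.005 0.14 255")

```text
time: 21.55
eef_pos: [590.1, 71.6, 152.6]
ee_rot: [0.991, 0.135, -0.002, 0.0]
ft_force: [-0.4, 0.5, -8.2]
opening: 11.1
```

```bash
python3 -c "
from h import *
st();go(rk(0,31.7,146),rot(0))"
```

```text
21.55 [ -0.58  31.79 152.64] Frack [-0.2  0.6 -8.2] M [0.02 0.03 0.01] [-0.02 -0.18  0.04]
row [ 0.     0.002 -0.     0.003  0.     0.033]
```

drive_tool(moves="0 0.002 0 0.002 0 0.006 255; 0 0.002 0 0.002 0 0.012 255; 0 0.002 0 0.002 0 0.017 255; 0 0.002 0 0.002 0 0.022 255; 0 0.002 0 0.002 0 0.026 255; 0 0.002 0 0.002 0 0.026 255")

```text
time: 22.15
eef_pos: [590.6, 71.7, 147.6]
ee_rot: [0.991, 0.135, 0.0, 0.0]
ft_force: [0.7, -1.0, -7.7]
opening: 11.0
```

drive_tool(moves="0 0 0 0 0 0.003 255; 0 0 0 0 0 0.006 255; 0 0 0 0 0 0.009 255; 0 0 0 0 0 0.009 255")

```text
time: 22.55
eef_pos: [591.1, 71.7, 147.2]
ee_rot: [0.991, 0.135, 0.001, 0.0]
ft_force: [-0.6, 0.6, 0.8]
opening: 11.2
```

```bash
python3 -c "
from h import *
st()"
```

```text
22.55 [  0.37  31.62 147.21] Frack [-0.5  0.7  0.8] M [0.36 0.61 0.01] [-0.05  0.13  0.03]
```

drive_tool(moves="0 0 0 0 0 0 220; 0 0 0 0 0 0 200; 0 0 0 0 0 0 170; 0 0 0 0 0 0 140; 0 0 0 0 0 0 100; 0 0 0 0 0 0 60; 0 0 0 0 0 0 40; 0 0 0 0 0 0 40")

```text
time: 23.35
eef_pos: [591.1, 71.7, 147.2]
ee_rot: [0.991, 0.135, 0.001, 0.0]
ft_force: [0.1, -0.2, -0.1]
opening: 71.8
```

drive_tool(moves="0 0 0 0 0 -0.03 40; 0 0 0 0 0 -0.1 40; 0 0 0 0 0 -0.2 40; 0 0 0 0 0 -0.35 40; 0 0 0 0 0 -0.5 40; 0 0 0 0 0 -0.5 40; 0 0 0 0 0 -0.5 40; 0 0 0 0 0 -0.5 40")

```text
time: 24.15
eef_pos: [590.6, 71.7, 246.9]
ee_rot: [0.991, 0.136, 0.001, 0.0]
ft_force: [-0.4, -0.4, 0.4]
opening: 72.2
```

```bash
python3 - <<'E'
from h import *
import cv2,pickle
st()
s=bot.grab_frame("side")[:,:,::-1];t=bot.grab_frame("top")[:,:,::-1];p=bot.camera_params("wrist");w=bot.grab_frame("wrist")[:,:,::-1]
for n,i in zip("stw",(s,t,w)):cv2.imwrite(f"pics/f_{n}.png",i)
a=cv2.resize(s[120:300,280:400],(400,600),interpolation=2);b=cv2.resize(w[100:340,180:500],(400,300));c=cv2.resize(t[180:280,240:373],(400,300),interpolation=2)
cv2.imwrite("pics/fin.png",np.hstack([a,np.vstack([b,c])]))
E
```

```text
24.15 [-8.0000e-02  3.1810e+01  2.4689e+02] Frack [-0.5 -0.3  0.4] M [-0.05 -0.01  0.02] [-0.03  0.09  0.02]
```

View pics/fin.png

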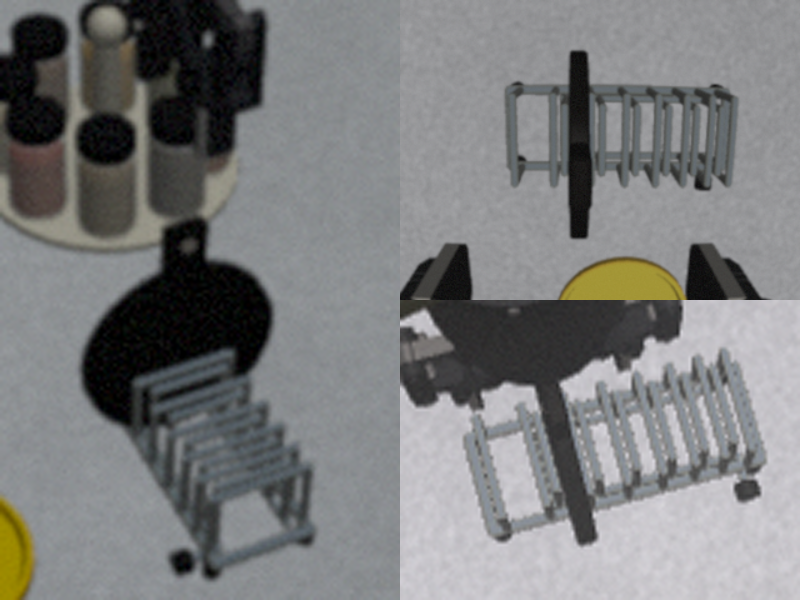

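The final views show the comal upright in the gap beside arch 6, edge-on to the wrist camera (crop column 580), with the gripper clear above. One height check on the handle's end, then I hand in.

```bash
python3 - <<'E'
from h import *
o,d=ray("side",(335.5,187)); n=rk(0,1,0)-O; a=rk(0,31.1-6,0)
X=o+d*((a-o)@n)/(d@n);print("handle end rack",torack(X),"(expect z~175)")
print(bot.hand_in())
E
```

```text
handle end rack [  1.93445884  25.1        177.95689666] (expect z~175)
the job is handed in; nothing more can be done
None
```

I stood the comal handle up in gap 6 of the rack, let go of it and handed the job in at about 24 s of the 72 s. The hand-in reports no verdict.

**Finding the gap:** I lifted the comal out of the wide bay by its handle and felt both bay walls to line up with the rack. I then tried the gaps from the narrow end, starting at gap 2, because gap 1 is at most 11 mm wide and could never take it.
- **Gaps 2 and 3:** both blocked at the wire tops.
- **Gap 4:** only the thin rim went in before it stopped.
- **Gap 5:** it jammed on both sides with no sideways play.
- **Gap 6:** it went in freely.

The sideways play in gap 6 was about 1 mm, and at most 2.3 mm even counting flex. That puts the comb setting near 1 mm and makes gap 5 about 11 mm wide.

**Last checks:**
- **Force:** the readings never went above about 14 N of pressing force, against the 40 N limit. They were taken at the end of each move, so brief peaks in between were not seen.
- **Seating:** the comal met the rails at the expected height, and releasing it left no force on the gripper.
- **Final pictures:** it stands upright and in line with the gap, with the gripper about 100 mm clear above. I saw no shift of the carousel. The spoon rest and salt dispenser were outside the final crops, and I did not measure any of the three.

**Disagreements:**
- A single-view estimate put the handle's end at 178 mm instead of the expected 175 mm. That is close to the 2 mm camera calibration plus pixel error, but it is a looser check than the 4 mm seating limit calls for.
- The contacts in gaps 4 and 5 pointed to a comb setting of about 1.7 to 2 mm, against about 1 mm from the play in gap 6. Every one of these estimates is within the 2.3 mm limit for gap 6.

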